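# Pin the pivot of the juice press

### The job

The juice press has been washed and put together again, but its pivot shaft has worked part of the way out. Push the shaft fully home, take the hitch pin from its parking hole in the base and push it gently, without forcing it, all the way down through the cross hole in the shaft's end, then swing the pin's sprung loop down over the end of the shaft until it snaps shut behind it. Leave the pin locked there and do not shift the juice glass under the cup.

Things in the scene. Friction and masses are not known exactly. Their poses are not given: they have to be found in the camera images.
- press: fixed bench lever press, grey castings and steel. Origin at table height under the pivot axis, which lies at z 150. x along the pivot shaft: -x (front) its drilled end, +x its round head; y along the base: +y short tail, -y cup and lever; z up. Base x +-65, y -155 to 135, top z 20. Post cheeks: outer faces x +-30, y +-27, top z 176. Lever to y -241, z 240, within 17 of x 0 (mm)
- park (a point): mouth of the pin's parking hole (12 mm wide, 50 deep), centre of the top of a 30 x 30 mm block on the press's tail, 70 mm above the table, at press x -35, y 105
- pivot (a joint): how far (m) the pivot shaft still has to go: 0 is home, its head against the far cheek; up to 0.035 when it has worked out towards the press's +x. It slides with about 5 N of friction
- pivot_head (a point): centre of the outer face of the shaft's round head (40 mm wide, 10 mm thick), looking to the press's +x; moves with the shaft, home at press x 40, z 150. Push it here towards the press's -x
- cross_hole (a point): centre of the upper mouth of the 9.2 mm cross hole if the shank stood level; axes as the press; moves with the shaft, home at press x -56, y 0, z 162. The hole goes through a flat tongue 16 mm wide (y), 24 high, which ends 14 mm in front of the hole. While the shaft is out, the post covers the hole. Really the mouth lies 1.6 to 5 mm off towards -y: see shaft_end
- shaft_end (a point): centre of the tongue's end face (home: press x -70, z 150). The lever coming down has rolled the shank over in its play by 0.14 to 0.42 rad, unknown, not shown by these points; 0.08 N m of friction holds it. The hole leans, its mouth off to the press's -y. Feel for it with the pin's end; with the tip 2 to 4 mm inside, moving the pin back over cross_hole (past it, if it jams) turns the shank level
- pin: loose steel hitch pin, 95 g, upright in the parking hole, loop open. Origin on its axis at the underside of the head, z up. Shank 8 mm, blunt, 46 mm below the head; head 22 (x) x 28 (y) x 10 mm; on it a flat finger grip 20 (x) x 13 (y) mm, from z 10 to 44 mm. Loop hinged along y at z 5 mm; open it reaches level to the pin's -x. Fit with pin -x along press -x, so that it closes over the shaft's end
- pin_tip (a point): centre of the lower end of the pin's shank, 46 mm below the pin's origin
- pin_loop (a joint): angle of the loop (rad): 0 open, level; 1.43 closed, hanging against the pin's tail. Wire 4 mm thick, loop 36 mm wide outside, 28 inside, crossbar 42 mm from the hinge. A spring holds it open or closed; pressed down at the crossbar it resists with a few N, passes its middle at 0.7 rad and then snaps shut by itself
- glass: loose juice glass, 54 mm wide, 60 mm high, on the base under the cup; origin at its foot
- sugar_jar: white lidded jar, 93 mm wide, 110 mm high, on the table in front of the press's cup; origin at its foot
- tealight_c: candle glass, 60 mm wide, 64 mm high, on the table in front of the base; origin at its foot

How it is judged (in metres and radians):
On the way, in this order (a step that is already met when the one before it is completed fails the run):
1. the pivot shaft is pushed home (value of joint pivot below 0.003 m), for 0.2 s.
2. the pin is through the cross hole down to its head, its loop still open (z of pin in the frame of cross_hole between -0.004 and 0.004 m and horizontal distance between pin and cross_hole below 0.005 m and angle between the z axis of pin and the z axis of cross_hole, either way round below 0.17 rad and value of joint pin_loop below 0.5 rad), for 0.2 s.
At the end, for the whole second after the job is handed in: the shaft is home (within 3 mm); the pin stands through the cross hole, its head down on the flat (within 4 mm), upright (within 10 degrees) and centred (within 5 mm); its loop is closed round the shaft's end (past 1.3 rad) on the front side; all at rest (value of joint pivot below 0.003 m and z of pin in the frame of cross_hole between -0.004 and 0.004 m and horizontal distance between pin and cross_hole below 0.005 m and angle between the z axis of pin and the z axis of cross_hole, either way round below 0.17 rad and angle between the x axis of pin and the x axis of press, either way round below 0.35 rad and z of pin_tip in the frame of cross_hole below -0.041 m and value of joint pin_loop above 1.3 rad and linear speed of pin below 0.02 m/s); the robot touches nothing.
It fails at once if the pin is forced: more than 25 N between pin and press while the pin is up at the shaft (contact force between pin and press above 25 N and height (world z) of pin above 0.12 m).
It fails at once if the glass is shifted more than 3 cm (distance of glass from where it was at the start of the episode above 0.03 m).
It also fails if it takes over 64 s, if anything falls off the work surface, if the arm or the gripper's body presses on something with over 40 N, if the wrist force passes 120 N, or if a joint passes its speed limit or range.

### The arm

A 6-joint arm with a two-finger parallel gripper is mounted at the origin on a cart in front of the work surface, level with it; the furniture and walls round the work are solid. World frame = base frame: x ahead of the robot, y to its left, z up, the work surface at z = 0. Lengths are in mm, angles in rad, forces in N, time in s.
With the tool pointing down it reaches from about 350 to 775 mm from the base axis. Payload 5.5 kg.
Tool frame: the origin (TCP) lies at the very end of the fingers, on their centre line; the grasp point (between the pads) lies hold_point_z behind it (hold_point_z is the distance from the TCP to the grasp point, in mm); z points along the fingers, y is the direction in which the jaws open and shut (so a half turn about z gives the same grasp; the last joint's range is limited). The gripper opens to 85 mm and grips with 20 to 120 N. Pads are 22 mm wide; open, the fingers measure 114 mm over their backs; the gripper's body (76 mm by 85 mm) begins 54 mm behind the grasp point. The pads swing forward as they close: fully open they stand 13 mm farther back than shut.
Start: joints at [1.067, 0.313, 0.046, 1.304, 0, 1.431], TCP at [204.628, 537.4, 231.323] pointing down, gripper open.
Joint ranges: [-2.76, 2.76], [-0.86, 1.69], [-1.03, 1.26], [-2.2, 2.34], [-1.47, 1.5], [-3.14, 3.14]. Speed limits (rad/s): [2.57, 2.57, 3.14, 3.14, 3.14, 3.14].

### API

Orientations are given as a rotation vector (axis times angle).
In Python, from workcell import * gives the robot as it stands.
- The arm moves only by the shell command python3 -m creep 'ROWS' [OPENING] [FORCE]. ROWS is JSON, a list of rows, each a list of 4 numbers: the shift along the world's x, y, z in mm, then the turn about the world's z in degrees. A call has exactly 8 rows; each row shifts and turns the commanded pose from where the row before left it; what a row does not reach is not made up. A row lasts 1/8 s, in which the tool goes at most 62.5 mm and 10.7 degrees, less where a joint would pass 70% of its speed; a pose out of reach is approached as far as the arm can. A call with a gripper value outside its range is refused whole. OPENING is the opening, from -1 (shut) to 1 (fully open), set as the call begins (- or left out, the last holds). The fingers move at their own pace and stop on an object; FORCE is the grip in N (left out, the last holds). Time passes only in rows, so rows that do not move let the fingers close, or fill a call up. It gives the time, the measured TCP pose, the force and the opening at its end, in the units of the state.
- state(): the state, without advancing time (a new reading comes with each control period).
- grab_frame(name): name is "side" or "top"; returns a dict with "color" (480x640x3 uint8, red, green, blue), "intrinsics" (3x3 intrinsics, pixels), "distortion" ([k1, k2, p1, p2, k3] as OpenCV has them; the pictures are not rectified), "R" (3x3) and "t" (3): a world point X has camera coordinates R X + t. Camera axes: x right, y down, z forward; pixel columns grow to the right and rows downward; lengths in mm; the calibration is good to about 2 mm. A picture is of the moment at which its call begins. There is no depth.
- sign_off(): hands the job in, once; it reports no verdict.
The state is a dict: "time_s": time; "joint_positions": joint angles; "qd": joint speeds; "tau": joint torques, N m; "ee_pos": TCP position; "orientation": TCP orientation; "contact_force": force on the tool from outside, world axes, zero at the start; "wrist_torque": the same for the moment, N m; "gripper_width": opening from 0.0 (shut) to 1.0 (fully open).
Only numpy, scipy, OpenCV 4.12 (cv2) and the standard library are available. Lean on these libraries where they do the work, as an engineer would, in place of code of your own. Each camera call takes 0.05 s, during which the arm holds its last target.

## Working session

There is one attempt and no reset: what is moved stays moved. The work goes in short steps, Python scripts to look and compute and a shell command to move; the robot and the scene stay as the last step left them, time stands still between calls to the robot, and variables do not carry over. Pictures are saved under pics/ and viewed, and the job is handed in when it is done.

```bash
ls; mkdir -p pics; python3 - <<'E'
from workcell import *
import cv2
print(state())
for n in("side","top"):
    f=grab_frame(n); cv2.imwrite(f"pics/{n}0.png",f["color"][:,:,::-1])
    print(n,f["intrinsics"],f["distortion"],f["R"],f["t"])
E
```

```text
pics
{'time_s': 0.0, 'joint_positions': array([1.06737839e+00, 3.14008239e-01, 4.49782236e-02, 1.30360470e+00,
       1.75781122e-05, 1.43116391e+00]), 'qd': array([ 0.0003259 ,  0.00166998,  0.0003144 , -0.00018406, -0.00032528,
       -0.000756  ]), 'tau': array([-9.92809146e-04, -4.80632758e+01,  2.98532152e+01,  1.95455714e-02,
       -2.79577289e-04,  5.45608444e-06]), 'ee_pos': array([204.3650211 , 536.90833093, 230.40410868]), 'orientation': array([-5.68178898e-01, -3.08917707e+00,  2.73050682e-03]), 'contact_force': array([ 0.36704838, -0.59785194,  0.27514479]), 'wrist_torque': array([-0.05066689,  0.00399629,  0.02324035]), 'gripper_width': 0.9972854437419559}
side [[491.80477892   0.         313.51495349]
 [  0.         491.80477892 246.97453064]
 [  0.           0.           1.        ]] [-0.03607669  0.          0.          0.          0.        ] [[ 6.12347290e-01 -7.90588770e-01 -4.39362577e-04]
 [-4.25111607e-01 -3.28799790e-01 -8.43309444e-01]
 [ 6.66566514e-01  5.16585031e-01 -5.37428123e-01]] [-199.07173504  384.87694075  479.50584649]
top [[526.89883397   0.         324.02857012]
 [  0.         526.89883397 236.21453724]
 [  0.           0.           1.        ]] [-0.1430521  0.         0.         0.         0.       ] [[ 0.02773937 -0.99950454 -0.01487256]
 [-0.98741051 -0.02507981 -0.15617776]
 [ 0.15572738  0.01901759 -0.98761699]] [163.81258629 527.43250667 877.82958576]
```

View pics/side0.png

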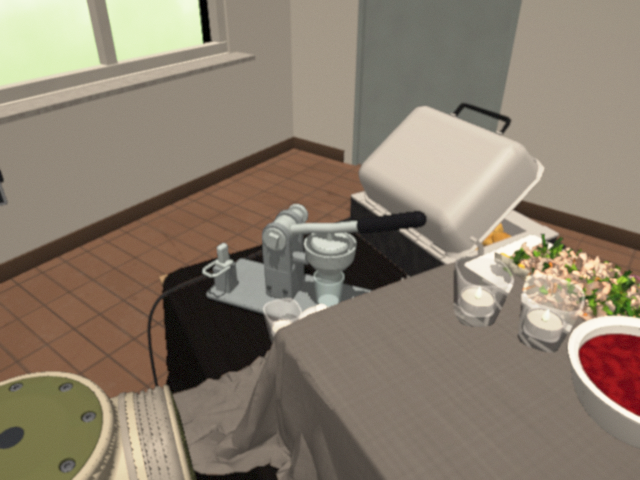

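View pics/top0.png

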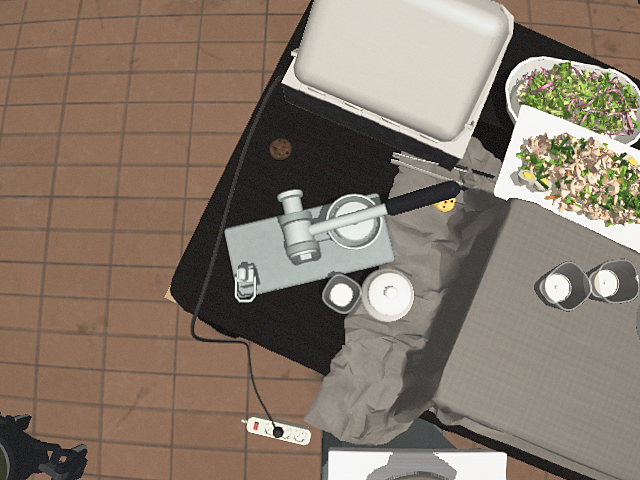

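```bash
python3 - <<'E'
import cv2
a=cv2.imread("pics/top0.png"); cv2.imwrite("pics/topz.png",cv2.resize(a[165:325,200:480],None,fx=2.85,fy=2.85,interpolation=cv2.INTER_CUBIC)[:600,:800])
a=cv2.imread("pics/side0.png"); cv2.imwrite("pics/sidez.png",cv2.resize(a[190:350,190:440],None,fx=3.2,fy=3.2,interpolation=cv2.INTER_CUBIC)[:600])
E
cat > h.py <<'E'
import numpy as np,cv2
from workcell import *
def cam(n):
    f=grab_frame(n); return f
def ray(f,uv):
    p=cv2.undistortPoints(np.array([[uv]],float),f["intrinsics"],np.array(f["distortion"]))[0,0]
    R=f["R"];return -R.T@f["t"], R.T@np.array([p[0],p[1],1.])
def onz(f,uv,z):
    c,d=ray(f,uv); return c+d*(z-c[2])/d[2]
def proj(f,X):
    X=np.atleast_2d(np.array(X,float)); r,_=cv2.Rodrigues(f["R"])
    return cv2.projectPoints(X,r,np.array(f["t"],float),f["intrinsics"],np.array(f["distortion"]))[0][:,0]
def tri(fa,a,fb,b):
    c1,d1=ray(fa,a);c2,d2=ray(fb,b)
    s=np.linalg.lstsq(np.c_[d1,-d2],c2-c1,rcond=None)[0]
    p,q=c1+s[0]*d1,c2+s[1]*d2
    return (p+q)/2,np.linalg.norm(p-q)
E
```

```text
(no output)
```

View pics/topz.png

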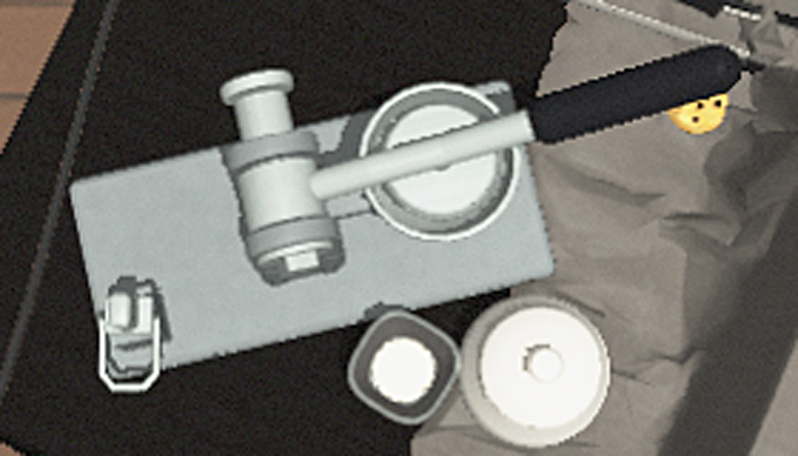

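View pics/sidez.png

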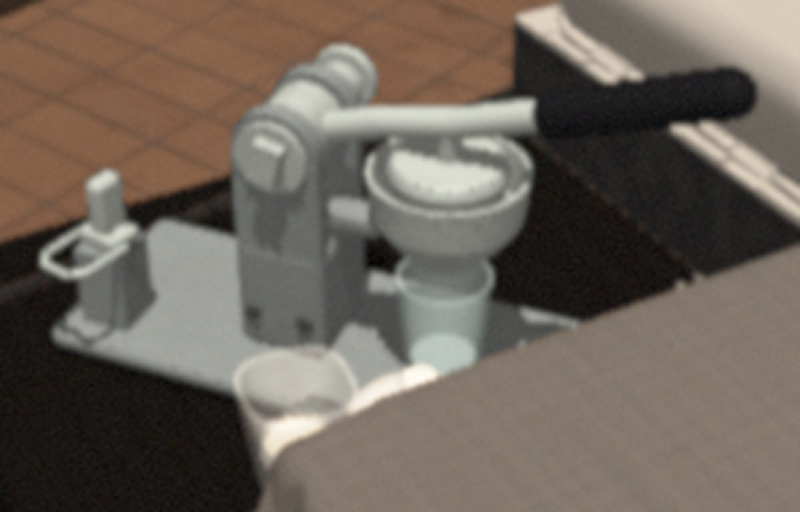

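```bash
python3 - <<'E'
from h import *
f=cam("top");g=cam("side")
z=lambda u,v:(u/2.85+200,v/2.85+165)
P=[onz(f,z(*p),20) for p in[(71,183),(508,80),(553,273)]]
for p in P:print(p)
print([np.linalg.norm(P[i]-P[j]) for i,j in((0,1),(1,2))])
d=P[0]-P[2]; 
# diag: press coords (65,135)->( -65,-155): P0=+x,+y ; P2=-x,-y
v=np.array([130,290.]);
th=np.arctan2(d[1],d[0])-np.arctan2(290,130)
ey=P[0]-P[1]; th2=np.arctan2(ey[1],ey[0])-np.pi/2
ex=P[1]-P[2]; th3=np.arctan2(ex[1],ex[0])
print(np.linalg.norm(d),np.hypot(130,290),np.degrees([th,th2,th3]))
c,s=np.cos(th),np.sin(th);R=np.array([[c,-s],[s,c]])
O=(P[0][:2]+P[2][:2])/2-R@[0,-10]
print("O",O)
T=lambda x,y,zz:np.r_[O+R@[x,y],zz]
pts=dict(head=T(75,0,150),park=T(-35,105,70),top=T(0,0,176),pingrip=T(-35,105,114),crosshole=T(-56,0,162),c1=T(-30,27,176),c2=T(-30,-27,176),base=T(-65,135,20))
ims={}
for n,ff,src in(("top",f,(200,165,2.85)),("side",g,(190,190,3.2))):
    im=cv2.imread(f"pics/{n}z.png")
    for k,X in pts.items():
        p=proj(ff,X)[0]; q=((p-src[:2])*src[2]).astype(int)
        cv2.drawMarker(im,tuple(int(a) for a in q),(0,0,255),0,12,1);cv2.putText(im,k,tuple(int(a) for a in q),0,.4,(0,255,255))
        print(n,k,X.round(1),q)
    cv2.imwrite(f"pics/{n}m.png",im)
E
```

```text
[534.73611859 357.80702849  20.        ]
[608.25143882  81.98163382  20.        ]
[485.3858168   52.46597659  20.        ]
[np.float64(285.454288203729), np.float64(126.3611296908911)]
309.3034275034572 317.80497164141406 [14.964588   14.92402448 13.50803813]
O [507.4787477 214.7973586]
top head [579.9 234.2 150. ] [250  67]
top park [446.6 307.2  70. ] [130 317]
top top [507.5 214.8 176. ] [278 190]
top pingrip [446.6 307.2 114. ] [117 311]
top crosshole [453.4 200.3 162. ] [303 296]
top c1 [471.5 233.1 176. ] [240 257]
top c2 [485.5 181.  176. ] [341 233]
top base [409.8 328.4  20. ] [106 382]
side head [579.9 234.2 150. ] [344  69]
side park [446.6 307.2  70. ] [100 243]
side top [507.5 214.8 176. ] [285  88]
side pingrip [446.6 307.2 114. ] [ 92 178]
side crosshole [453.4 200.3 162. ] [237 161]
side c1 [471.5 233.1 176. ] [213 104]
side c2 [485.5 181.  176. ] [307 124]
side base [409.8 328.4  20. ] [ 37 330]
```

```bash
cd pics; python3 -c "
import cv2,numpy as np
a=cv2.imread('topm.png');b=cv2.imread('sidem.png')
b=b[:450]
cv2.imwrite('m.png',a)"
```

```text
(no output)
```

View pics/topm.png

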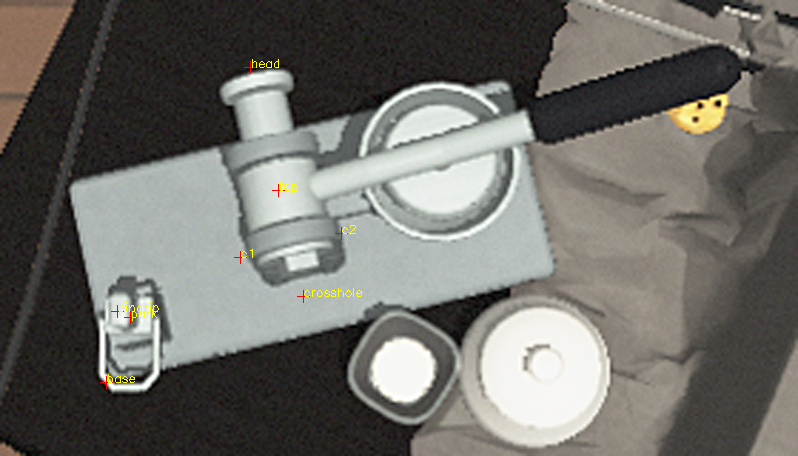

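View pics/sidem.png

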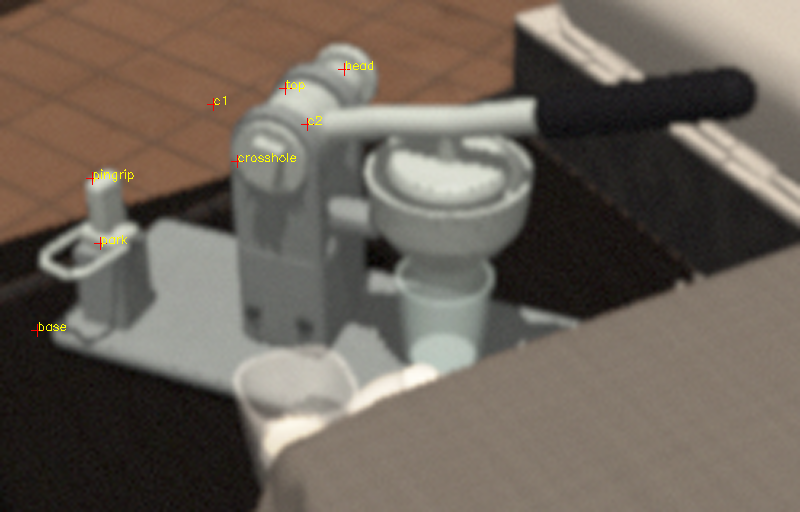

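```bash
python3 - <<'E'
import cv2,numpy as np
a=cv2.imread("pics/top0.png"); b=cv2.imread("pics/side0.png")
def crop(im,x,y,w,h,s):
    c=cv2.resize(im[y:y+h,x:x+w],None,fx=s,fy=s,interpolation=cv2.INTER_CUBIC)
    for i in range(0,w,10):
        cv2.line(c,(i*s,0),(i*s,6),(0,255,255),1);cv2.putText(c,str(x+i),(i*s,16),0,.35,(0,255,255))
    for i in range(0,h,10):
        cv2.line(c,(0,i*s),(6,i*s),(0,255,255),1);cv2.putText(c,str(y+i),(8,i*s+4),0,.35,(0,255,255))
    return c
cv2.imwrite("pics/p1.png",np.hstack([crop(a,225,250,45,60,9),crop(b,195,235,43,60,9)]))
cv2.imwrite("pics/p2.png",np.hstack([crop(a,265,180,65,90,6),crop(b,250,195,65,90,6)]))
E
```

```text
(no output)
```

View pics/p1.png

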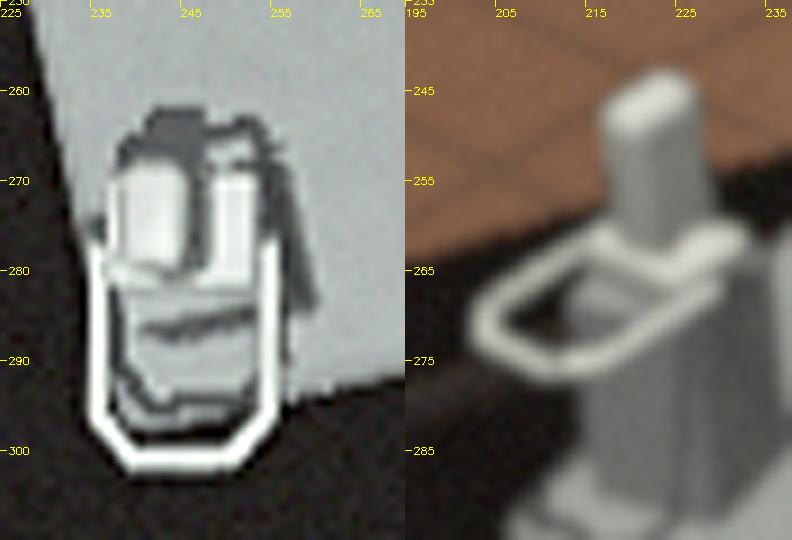

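View pics/p2.png

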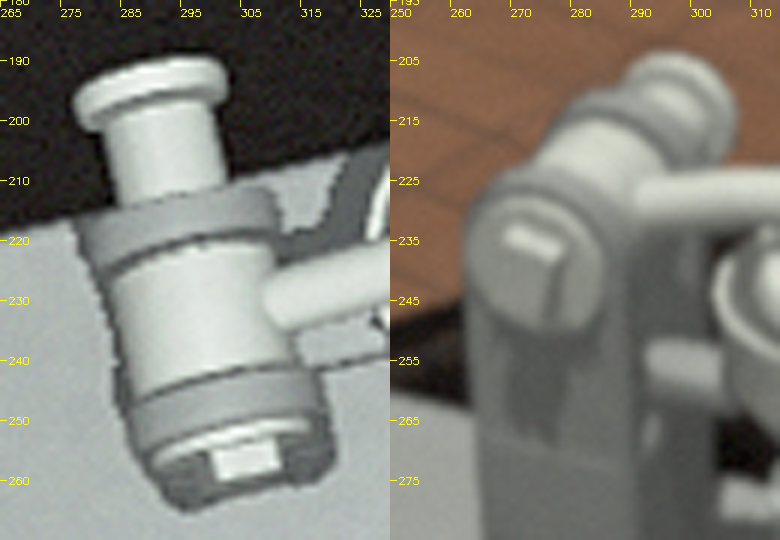

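```bash
cat > fit.py <<'E'
from h import *
f=cam("top");g=cam("side")
print("grip top",tri(f,(241.5,273.5),g,(222.3,247.3)),onz(f,(241.5,273.5),114),onz(g,(222.3,247.3),114))
print("head cyl",)
# loop: crossbar centre & wires at z=75
for p in[(245.7,301),(236,290),(255.5,290),(236,278),(255.3,278)]: print(onz(f,p,75))
# tongue top face corners z=162 / collar
for p in[(300,254),(310,251.5),(311,258),(302,260)]: print('tongue',onz(f,p,162))
# boundary lines
print('post rim end',[onz(f,p,150) for p in[(290,258),(321,252)]])
print('cyl axis', [onz(f,p,150) for p in [(294.5,212),(290.5,196.5)]])
print('shaft edges',[onz(f,p,150) for p in [(282.8,204),(301,201)]])
print('head', [onz(f,p,150) for p in [(277.5,197),(302.5,191)]])
print('head edges z',[onz(f,p,150) for p in [(279,202),(302.5,195.5)]])
E
python3 fit.py
```

```text
grip top (array([449.96063858, 306.14900842, 109.36479528]), np.float64(4.783702183267316)) [447.81353234 306.95256665 114.        ] [446.84206306 298.67778444 114.        ]
head cyl
[405.30403013 304.5231304   75.        ]
[423.08121876 321.72121784  75.        ]
[424.1096666  288.89671875  75.        ]
[443.15715188 322.71745969  75.        ]
[444.13534758 290.13029398  75.        ]
tongue [475.95093319 211.02621564 162.        ]
tongue [480.15324275 196.02650259 162.        ]
tongue [470.31016717 194.20426019 162.        ]
tongue [466.91612341 207.69242057 162.        ]
post rim end [array([470.83358103, 226.93796895, 150.        ]), array([481.34758296, 179.66829549, 150.        ])]
cyl axis [array([542.89883704, 222.65484882, 150.        ]), array([567.46185566, 229.84394586, 150.        ])]
shaft edges [array([555.1916522 , 241.41363252, 150.        ]), array([560.64189118, 213.1566076 , 150.        ])]
head [array([566.2001772 , 250.19357509, 150.        ]), array([576.72517513, 211.37624589, 150.        ])]
head edges z [array([558.24859834, 247.49644589, 150.        ]), array([569.49792214, 211.12265441, 150.        ])]
```

```bash
python3 - <<'E'
import workcell; print([ (n,getattr(workcell,n)) for n in dir(workcell) if not n.startswith('__')])
from h import *
R=cv2.Rodrigues(state()["orientation"])[0];print(R.round(3))
E
python3 -m creep --help | head -20
```

```text
[('Unreachable', <class 'workcell.Unreachable'>), ('grab_frame', <function make.<locals>.drawn_camera at 0x7f687b8800e0>), ('hold_point_z', 18.700000000000003), ('sign_off', <function connect.<locals>.done at 0x7f687b7f7740>), ('state', <function make.<locals>.<lambda> at 0x7f687b8805e0>)]
[[-0.935  0.356 -0.   ]
 [ 0.356  0.935 -0.   ]
 [ 0.    -0.001 -1.   ]]invalid input: not JSON, or not a number
```

```bash
python3 -m creep '[[30,-22,0,4],[30,-22,0,4],[30,-22,0,4],[30,-22,0,4],[30,-22,0,5],[30,-22,0,5],[30,-22,0,5],[30,-22,0,5]]' -1 40;  python3 -m creep '[[25,-20,0,0],[25,-20,0,0],[25,-20,0,0],[25,-20,0,0],[25,-17,0,0],[15,-12,0,0],[10,-6,0,0],[5,-7,0,0]]'
```

```text
time_s: 1.3
ee_pos: [445.5, 360.6, 231.3]
orientation: [-0.419, 3.114, 0.0]
contact_force: [0.3, 0.3, -0.1]
gripper_width: -0.003
time_s: 2.3
ee_pos: [599.7, 239.5, 231.2]
orientation: [0.415, -3.114, -0.0]
contact_force: [0.4, -0.5, -0.1]
gripper_width: 0.002
```

```bash
python3 -m creep '[[0,0,-15,0],[0,0,-15,0],[0,0,-15,0],[0,0,-15,0],[0,0,-15,0],[0,0,-12,0],[0,0,0,0],[0,0,0,0]]'; cat > snap.py <<'E'
import sys
from h import *
tag=sys.argv[1]; x,y,w,h2=map(int,sys.argv[2:6]); u,v,p,q=map(int,sys.argv[6:10]); s=int(sys.argv[10])
def crop(im,x,y,w,h,s):
    c=cv2.resize(im[y:y+h,x:x+w],None,fx=s,fy=s,interpolation=cv2.INTER_CUBIC)
    for i in range(0,w,10):
        cv2.line(c,(i*s,0),(i*s,6),(0,255,255),1);cv2.putText(c,str(x+i),(i*s,16),0,.35,(0,255,255))
    for i in range(0,h,10):
        cv2.line(c,(0,i*s),(6,i*s),(0,255,255),1);cv2.putText(c,str(y+i),(8,i*s+4),0,.35,(0,255,255))
    return c
f=cam("top");g=cam("side")
a=f["color"][:,:,::-1].copy();b=g["color"][:,:,::-1].copy()
cv2.imwrite(f"pics/{tag}_t_raw.png",a);cv2.imwrite(f"pics/{tag}_s_raw.png",b)
P=state()["ee_pos"];print("tcp",P,proj(f,P),proj(g,P))
cv2.imwrite(f"pics/{tag}.png",np.hstack([crop(a,x,y,w,h2,s),crop(b,u,v,p,q,s)]))
E
python3 snap.py a1 250 150 80 110 240 180 80 110 5
```

```text
time_s: 3.3
ee_pos: [599.9, 239.4, 144.8]
orientation: [-0.414, 3.113, 0.0]
contact_force: [0.2, -0.1, 0.2]
gripper_width: 0.002
tcp [600.18732228 239.54365255 145.12126918] [[285.44523604 176.95813321]] [[302.35991214 209.02735259]]
```

View pics/a1.png

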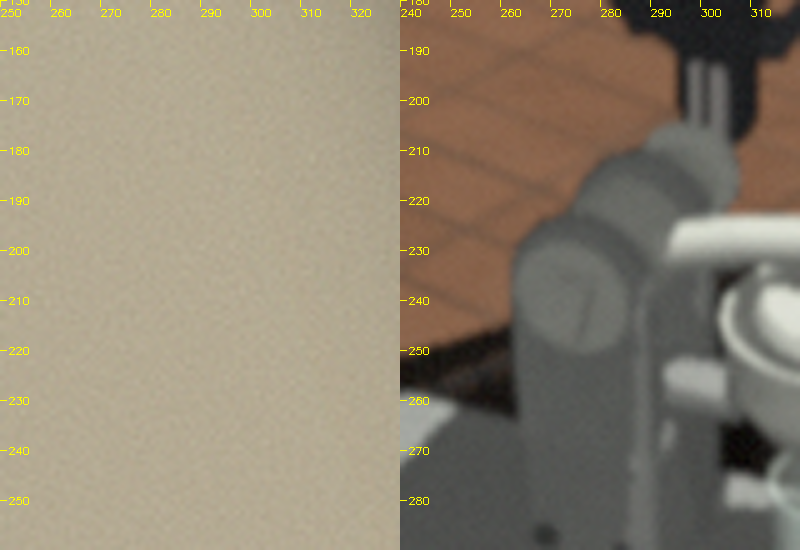

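```bash
python3 -m creep '[[-4.8,-1.3,0,0],[-4.8,-1.3,0,0],[-4.8,-1.3,0,0],[-3.9,-1,0,0],[-3.9,-1,0,0],[-3.9,-1,0,0],[-2,-0.5,0,0],[0,0,0,0]]'
```

```text
time_s: 4.4
ee_pos: [572.2, 232.1, 144.6]
orientation: [-0.414, 3.112, 0.0]
contact_force: [4.6, 0.8, -2.4]
gripper_width: -0.002
```

```bash
python3 -m creep '[[-1.9,-0.5,0,0],[-1.9,-0.5,0,0],[-1.9,-0.5,0,0],[-1.9,-0.5,0,0],[-1.9,-0.5,0,0],[-1.9,-0.5,0,0],[0,0,0,0],[0,0,0,0]]'; python3 -m creep '[[-1,-0.3,0,0],[-1,-0.3,0,0],[0,0,0,0],[-1,-0.3,0,0],[0,0,0,0],[0,0,0,0],[0,0,0,0],[0,0,0,0]]'
```

```text
time_s: 5.4
ee_pos: [560.6, 229.0, 144.6]
orientation: [-0.414, 3.113, 0.0]
contact_force: [4.7, 0.7, -0.7]
gripper_width: -0.003
time_s: 6.4
ee_pos: [558.9, 228.6, 144.6]
orientation: [-0.414, 3.111, 0.001]
contact_force: [8.6, 2.6, -3.7]
gripper_width: 0.002
```

```bash
python3 -m creep '[[-1,-0.3,0,0],[-1,-0.3,0,0],[-1,-0.3,0,0],[-1,-0.3,0,0],[0,0,0,0],[0,0,0,0],[0,0,0,0],[0,0,0,0]]'; python3 snap.py a2 250 150 80 110 240 180 80 110 5
```

```text
time_s: 7.4
ee_pos: [558.8, 228.5, 144.9]
orientation: [-0.413, 3.104, 0.003]
contact_force: [18.5, 5.2, -10.4]
gripper_width: 0.0
tcp [558.80707743 228.47599324 144.85498729] [[291.40847876 202.6457774 ]] [[292.80165655 219.43967992]]
```

View pics/a2.png

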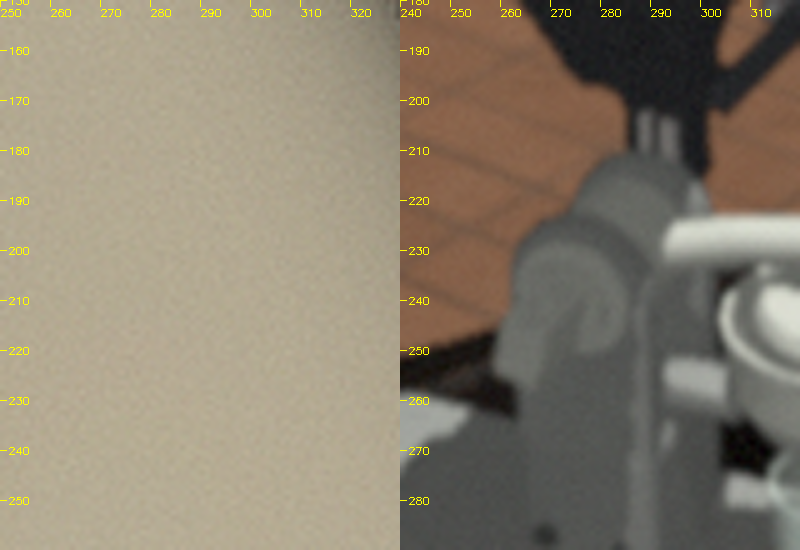

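```bash
python3 -m creep '[[10,3,0,0],[12,3,0,0],[12,3,4,0],[0,0,25,0],[0,0,30,0],[0,0,35,0],[-5,3,0,0],[-20,10,0,0]]';  python3 -m creep '[[-30,15,0,-3],[-30,15,0,-3],[-30,15,0,-3],[-20,10,0,-3],[-10,6,0,0],[-8,5,0,0],[-7,3,0,0],[0,0,0,0]]' 0.1 60; python3 snap.py a3 225 170 110 130 195 185 110 130 4
```

```text
time_s: 8.5
ee_pos: [562.0, 248.5, 237.5]
orientation: [0.412, -3.113, 0.0]
contact_force: [-0.9, -0.4, 0.2]
gripper_width: 0.003
time_s: 9.5
ee_pos: [427.0, 317.9, 238.2]
orientation: [0.087, -3.14, 0.0]
contact_force: [-0.7, -0.1, 0.3]
gripper_width: 0.549
tcp [427.5084728  317.76971478 238.26421209] [[217.58100497 280.20656609]] [[197.94433549 184.30827767]]
```

View pics/a3.png

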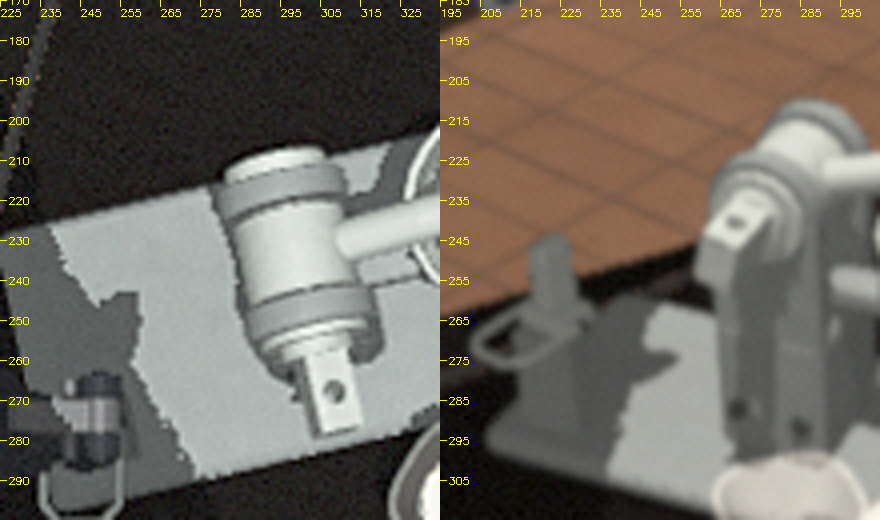

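```bash
python3 - <<'E'
from h import *
f=cam("top");g=cam("side")
a=(308.75,268);b=(269,240.6)
print(tri(f,a,g,b),onz(f,a,161.5),onz(g,b,161.5))
O=np.array([507.5,214.8]);t=np.radians(15);R=np.array([[np.cos(t),-np.sin(t)],[np.sin(t),np.cos(t)]])
for X in(onz(f,a,161.5),onz(g,b,161.5)):print(R.T@(X[:2]-O))
# tongue top corners in top zoom -> z 161
pts=[(300.5,259),(311.5,258.5),(315,276),(304,279)]
for p in [(297,357),(346,347),(362,429),(313,438)]:
    q=(225+p[0]/4,170+p[1]/4);X=onz(f,q,161);print(q,X.round(1),(R.T@(X[:2]-O)).round(1))
P=state()["ee_pos"];print(P)
# collar/cyl edges
for p in [(248,322),(377,301),(213,190),(340,166)]:
    q=(225+p[0]/4,170+p[1]/4);X=onz(f,q,150);print(X.round(1),(R.T@(X[:2]-O)).round(1))
E
python3 - <<'E'
import cv2,numpy as np
b=cv2.imread("pics/a3_s_raw.png");a=cv2.imread("pics/a3_t_raw.png")
c=lambda im,x,y,w,h,s:cv2.resize(im[y:y+h,x:x+w],None,fx=s,fy=s,interpolation=cv2.INTER_CUBIC)
cv2.imwrite("pics/z3.png",np.hstack([c(a,290,245,40,50,10),c(b,255,225,40,50,10)]))
E
```

```text
(array([456.53825968, 195.67747904, 161.98613103]), np.float64(4.094389272645327)) [455.12922763 197.14154019 161.5       ] [458.63971878 194.85989484 161.5       ]
[-55.15662728  -3.50220909]
[-52.35628649  -6.61469122]
(299.25, 259.25) [468.1 212.  161. ] [-38.8   7.5]
(311.5, 256.75) [472.3 193.6 161. ] [-39.5 -11.4]
(315.5, 277.25) [441.5 186.6 161. ] [-71.1 -10.2]
(303.25, 279.5) [437.6 204.9 161. ] [-70.1   8.5]
[427.55495977 317.69666464 238.26259825]
[482.3 232.  150. ] [-19.9  23.1]
[491.7 182.7 150. ] [-23.6 -27. ]
[533.6 247.6 150. ] [33.7 25. ]
[544.3 198.6 150. ] [ 31.3 -25.2]
```

View pics/z3.png

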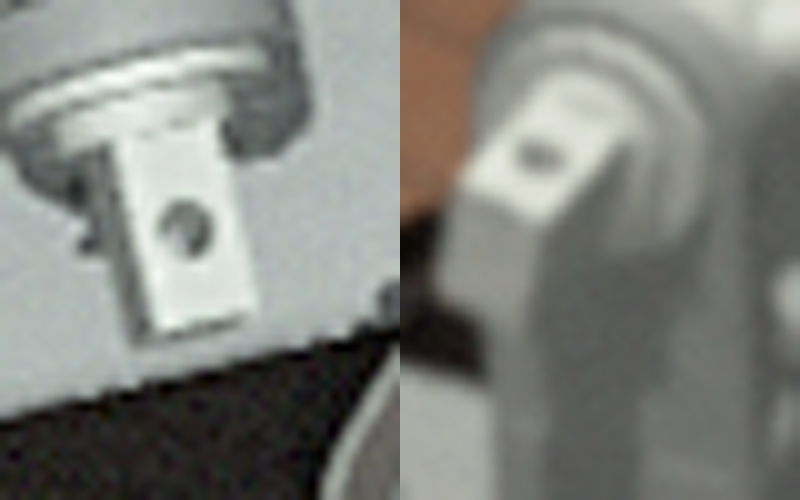

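```bash
python3 - <<'E'
from h import *
f=cam("top");g=cam("side")
for n,c in(("t",f),("s",g)):print(n,(-c["R"].T@c["t"]).round(0))
O=np.array([507.5,214.8]);t=np.radians(15);R=np.array([[np.cos(t),-np.sin(t)],[np.sin(t),np.cos(t)]])
def W(x,y,z):return np.r_[O+R@[x,y],z]
for r in np.arange(0,.5,.07):
    up=np.array([-np.sin(r),np.cos(r)]);w=np.array([np.cos(r),np.sin(r)])
    P=lambda x,a,b:W(x,*(np.array([0,150])+a*w+b*up))
    c=[P(-70,8,12),P(-70,-8,12),P(-70,8,-12),P(-70,-8,-12),P(-56,0,12)]
    s=proj(g,c);q=proj(f,c)
    print(round(r,2),"side TL TR BL BR hole",s.round(1).tolist(),"| top TL TR BL hole",q[[0,1,2,4]].round(1).tolist())
E
```

```text
t [380. 160. 952.]
s [ -34. -279.  582.]
0.0 side TL TR BL BR hole [[255.9, 243.8], [264.7, 245.9], [256.8, 256.3], [265.5, 258.4], [264.3, 240.6]] | top TL TR BL hole [[303.5, 279.3], [313.9, 276.8], [304.4, 280.5], [306.6, 269.1]]
0.07 side TL TR BL BR hole [[256.3, 243.7], [265.2, 246.3], [256.3, 255.9], [265.0, 258.5], [264.8, 240.7]] | top TL TR BL hole [[304.1, 279.2], [314.4, 276.8], [303.8, 280.6], [307.1, 268.9]]
0.14 side TL TR BL BR hole [[256.8, 243.5], [265.6, 246.7], [255.9, 255.4], [264.6, 258.7], [265.2, 240.9]] | top TL TR BL hole [[304.6, 279.0], [315.0, 276.7], [303.3, 280.7], [307.7, 268.8]]
0.21 side TL TR BL BR hole [[257.3, 243.4], [266.1, 247.2], [255.5, 255.0], [264.1, 258.7], [265.7, 241.1]] | top TL TR BL hole [[305.2, 278.8], [315.5, 276.6], [302.8, 280.7], [308.2, 268.7]]
0.28 side TL TR BL BR hole [[257.8, 243.4], [266.5, 247.7], [255.1, 254.5], [263.6, 258.8], [266.2, 241.3]] | top TL TR BL hole [[305.8, 278.7], [315.9, 276.5], [302.4, 280.8], [308.8, 268.6]]
0.35 side TL TR BL BR hole [[258.3, 243.3], [266.8, 248.2], [254.7, 254.0], [263.1, 258.8], [266.6, 241.5]] | top TL TR BL hole [[306.5, 278.5], [316.3, 276.5], [302.0, 280.9], [309.3, 268.5]]
0.42 side TL TR BL BR hole [[258.8, 243.4], [267.2, 248.7], [254.3, 253.5], [262.5, 258.8], [267.0, 241.8]] | top TL TR BL hole [[307.1, 278.3], [316.7, 276.4], [301.6, 280.9], [309.8, 268.4]]
0.49 side TL TR BL BR hole [[259.4, 243.4], [267.5, 249.2], [254.0, 253.0], [262.0, 258.7], [267.5, 242.0]] | top TL TR BL hole [[307.7, 278.2], [317.1, 276.4], [301.2, 281.0], [310.3, 268.3]]
```

View pics/a3_t_raw.png

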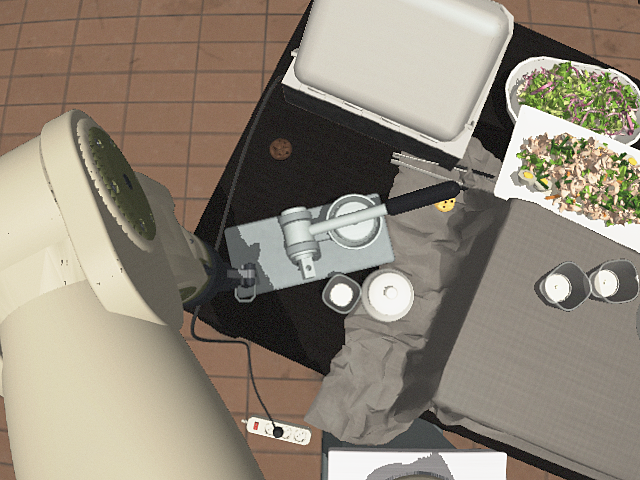

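View pics/a3_s_raw.png

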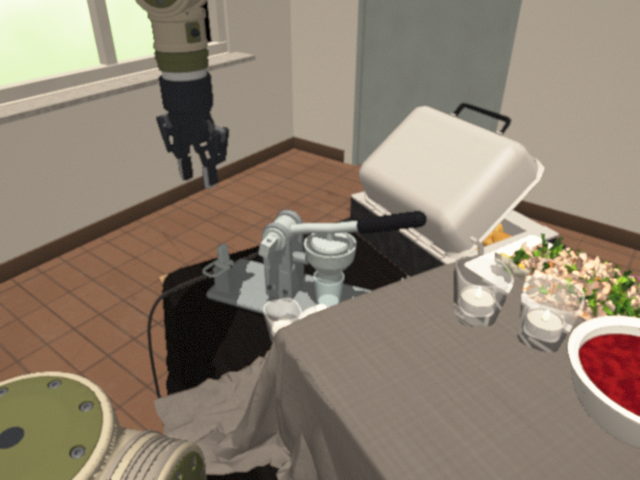

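```bash
python3 -m creep '[[6,-4,-10,0],[6,-4,-20,0],[5,-3,-20,0],[3,-2,-20,0],[0,0,-20,0],[0,0,-18,0],[0,0,-5,0],[0,0,0,0]]'; python3 snap.py a4 205 220 90 110 180 190 90 110 4
```

```text
time_s: 10.8
ee_pos: [447.1, 304.6, 125.0]
orientation: [0.086, -3.14, 0.0]
contact_force: [-0.3, 0.5, 0.6]
gripper_width: 0.55
tcp [447.6507429  305.00500845 125.9033053 ] [[241.43930554 272.98818941]] [[219.48174987 240.24753412]]
```

View pics/a4.png

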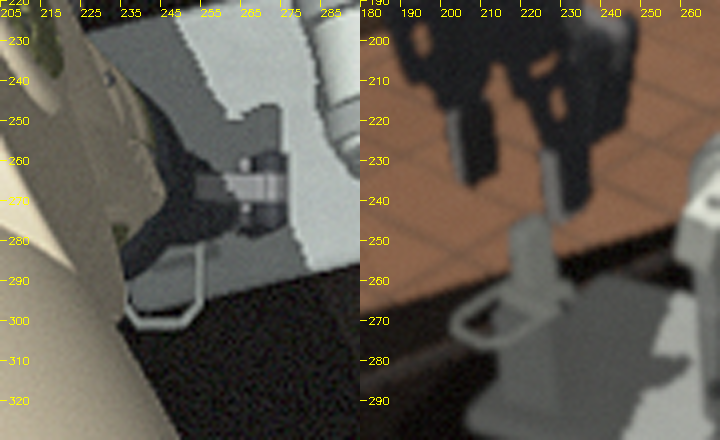

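```bash
python3 -m creep '[[1,-2,-8,0],[0,0,-8,0],[0,0,-8,0],[0,0,-8,0],[0,0,-6,0],[0,0,-3,0],[0,0,0,0],[0,0,0,0]]'; python3 -m creep '[[0,0,0,0],[0,0,0,0],[0,0,0,0],[0,0,0,0],[0,0,0,0],[0,0,0,0],[0,0,0,0],[0,0,0,0]]' -1 20; python3 snap.py a5 205 220 90 110 180 190 90 110 4
```

```text
time_s: 11.9
ee_pos: [448.3, 303.0, 84.6]
orientation: [-0.087, 3.14, 0.0]
contact_force: [-0.2, 0.2, -0.4]
gripper_width: 0.55
time_s: 12.9
ee_pos: [448.3, 303.3, 84.6]
orientation: [-0.087, 3.14, 0.002]
contact_force: [-0.8, 5.7, 3.0]
gripper_width: 0.152
tcp [448.28629299 303.33804129  84.55447636] [[246.68071175 274.8148328 ]] [[222.73047577 259.81891398]]
```

View pics/a5.png

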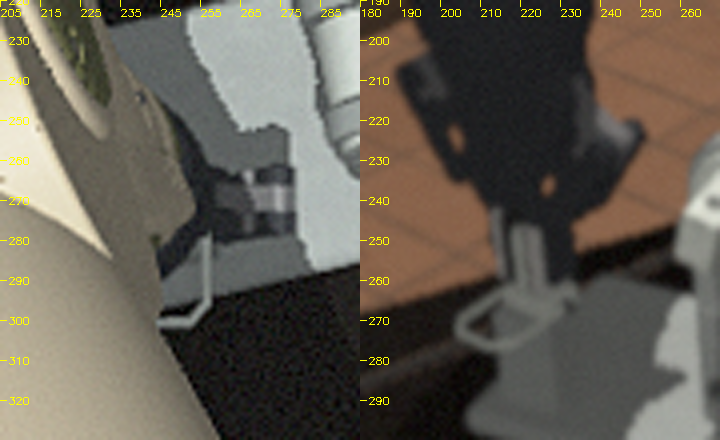

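```bash
python3 -m creep '[[0,1,0,0],[0,1,0,0],[0,0,0,0],[0,0,0,0],[0,0,0,0],[0,0,0,0],[0,0,0,0],[0,0,0,0]]' -1 70
```

```text
time_s: 14.0
ee_pos: [448.3, 303.6, 84.6]
orientation: [-0.085, 3.14, -0.004]
contact_force: [-1.1, -1.5, 6.0]
gripper_width: 0.136
```

```bash
python3 -m creep '[[0,0,5,0],[0,0,12,0],[0,0,20,0],[0,0,25,0],[0,0,25,0],[0,0,25,0],[0,0,25,0],[0,0,11,0]]'; python3 -m creep '[[0,-10,0,3],[0,-10,0,3],[0,-10,0,3],[0,-10,0,3],[0,-10,0,0],[0,-10,0,0],[0,0,0,0],[0,0,0,0]]'; python3 snap.py a6 205 200 110 130 205 170 85 130 4
```

```text
time_s: 15.0
ee_pos: [448.6, 304.8, 234.2]
orientation: [-0.086, 3.138, 0.0]
contact_force: [0.4, 0.1, -2.2]
gripper_width: 0.14
time_s: 16.0
ee_pos: [448.2, 244.9, 232.4]
orientation: [-0.414, 3.114, 0.0]
contact_force: [0.0, -0.6, -0.5]
gripper_width: 0.14
tcp [448.16836605 245.12719134 232.32659533] [[271.48857036 267.11608742]] [[238.87021233 195.23212238]]
```

View pics/a6.png

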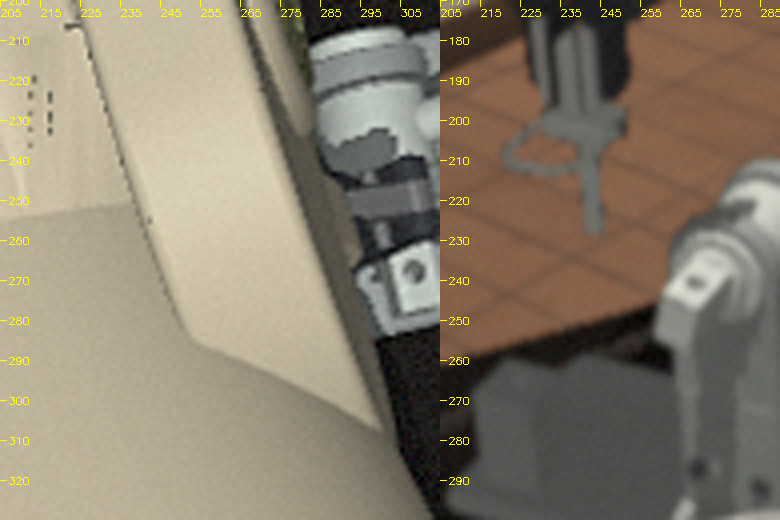

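```bash
python3 - <<'E'
from h import *
g=cam("side")
P=state()["ee_pos"]
for dz in(58,60.6,63):
  print(proj(g,P-[0,0,dz]))
b=np.array((268.9,240.5))
q=proj(g,P-[0,0,60.6])[0]-np.array([243.5,226.8])
print(q, onz(g,b+q,161.6),onz(g,b,161.6),onz(g,b+[q[0],0],161.6))
E
```

```text
[[241.69589202 226.83957096]]
[[241.81932607 228.19996134]]
[[241.93292662 229.45159425]]
[-1.68067393  1.39996134] [453.78712638 194.34046587 161.6       ] [458.65274917 195.0837538  161.6       ] [456.98060538 197.24653824 161.6       ]
```

```bash
python3 -m creep '[[1.5,-10,0,0],[1.5,-10,0,0],[1.5,-10,0,0],[1.5,-10,0,0],[1.3,-6,0,0],[0,-2,0,0],[0,0,-4,0],[0,0,-2,0]]'; python3 snap.py a7 265 230 60 60 240 200 60 60 6
```

```text
time_s: 17.15
ee_pos: [455.2, 197.1, 225.9]
orientation: [0.415, -3.114, -0.0]
contact_force: [-0.1, -0.5, -0.3]
gripper_width: 0.138
tcp [455.09640232 197.07247369 225.85969915] [[306.77478635 263.54125172]] [[264.384401   205.85479089]]
```

View pics/a7.png

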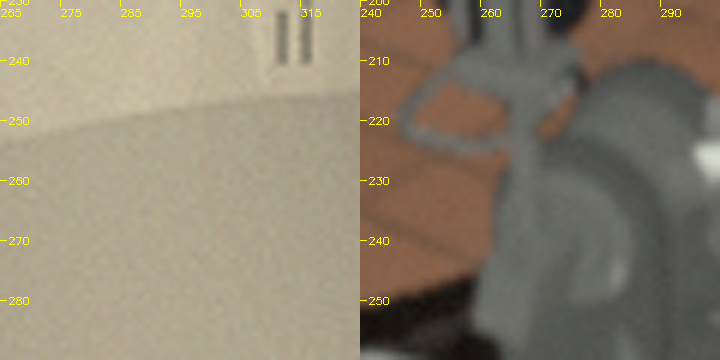

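```bash
cat > enh.py <<'E'
import cv2,sys
import numpy as np
b=cv2.imread(sys.argv[1])[218:262,248:292]
g=cv2.cvtColor(b,cv2.COLOR_BGR2GRAY).astype(float)
g=cv2.GaussianBlur(g,(0,0),.7)
g=np.clip((g-60)/(135-60)*255,0,255).astype('uint8')
s=12;g=cv2.resize(g,None,fx=s,fy=s,interpolation=cv2.INTER_CUBIC)
for i in range(0,44,5):
    cv2.putText(g,str(248+i),(i*s,10),0,.35,255);cv2.putText(g,str(218+i),(0,i*s+4),0,.35,255)
cv2.imwrite(sys.argv[2],g)
E
python3 enh.py pics/a7_s_raw.png pics/e7.png
```

```text
(no output)
```

View pics/e7.png

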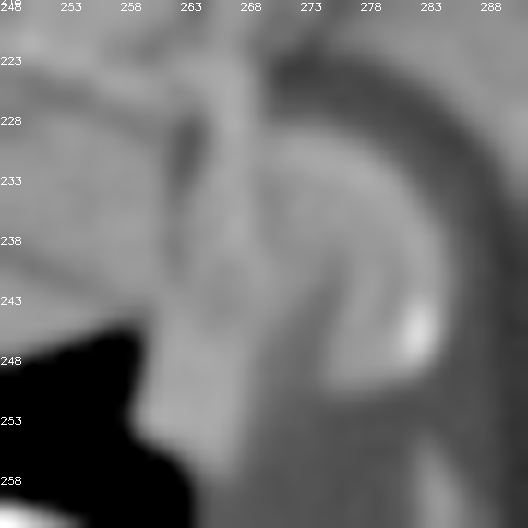

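```bash
python3 -m creep '[[0.2,0,-0.8,0],[0.2,0,-0.8,0],[0,0,-0.8,0],[0,0,-0.6,0],[0,0,0,0],[0,0,0,0],[0,0,0,0],[0,0,0,0]]'; python3 -m creep '[[0,0,-0.5,0],[0,0,-0.5,0],[0,0,-0.5,0],[0,0,-0.5,0],[0,0,0,0],[0,0,0,0],[0,0,0,0],[0,0,0,0]]'
```

```text
time_s: 18.25
ee_pos: [455.9, 196.9, 223.3]
orientation: [-0.414, 3.114, 0.0]
contact_force: [0.0, -0.0, -1.4]
gripper_width: 0.141
time_s: 19.25
ee_pos: [455.8, 196.8, 221.3]
orientation: [0.414, -3.114, 0.0]
contact_force: [-0.7, -1.4, -0.9]
gripper_width: 0.142
```

```bash
python3 -m creep '[[0,0,-0.5,0],[0,0,-0.5,0],[0,0,0,0],[0,0,0,0],[0,0,0,0],[0,0,0,0],[0,0,0,0],[0,0,0,0]]'; python3 -m creep '[[0,0,-0.5,0],[0,0,-0.5,0],[0,0,0,0],[0,0,0,0],[0,0,0,0],[0,0,0,0],[0,0,0,0],[0,0,0,0]]'; python3 -c "
from h import *;print(state()['wrist_torque'])"
```

```text
time_s: 20.25
ee_pos: [455.8, 196.9, 220.3]
orientation: [0.414, -3.114, -0.0]
contact_force: [-0.2, -1.8, -0.1]
gripper_width: 0.142
time_s: 21.25
ee_pos: [455.8, 196.9, 219.3]
orientation: [0.414, -3.114, -0.0]
contact_force: [-0.3, -1.8, 0.4]
gripper_width: 0.137
[-0.54697785  0.12985174 -0.01797017]
```

```bash
python3 -m creep '[[-0.1,0.5,0,0],[-0.15,0.5,0,0],[0,0,0,0],[0,0,0,0],[-0.1,0.5,0,0],[0,0,0,0],[0,0,0,0],[0,0,0,0]]'; python3 -c "
from h import *;print(state()['wrist_torque'])"
```

```text
time_s: 22.25
ee_pos: [455.6, 197.7, 219.3]
orientation: [-0.414, 3.114, -0.002]
contact_force: [0.4, -5.9, -0.1]
gripper_width: 0.138
[-1.61292749 -0.10324409 -0.00393537]
```

```bash
python3 -m creep '[[-0.1,0.5,0,0],[-0.15,0.5,0,0],[0,0,0,0],[0,0,0,0],[-0.1,0.5,0,0],[0,0,0,0],[0,0,0,0],[0,0,0,0]]'; python3 -c "
from h import *;print(state()['wrist_torque'])"
```

```text
time_s: 23.25
ee_pos: [455.4, 198.8, 219.3]
orientation: [-0.413, 3.114, -0.004]
contact_force: [0.3, -7.1, -0.4]
gripper_width: 0.142
[-1.93951233 -0.15910917 -0.00734706]
```

```bash
python3 -m creep '[[-0.15,0.5,0,0],[-0.1,0.5,0,0],[0,0,0,0],[0,0,0,0],[0,0,-0.5,0],[0,0,-0.5,0],[0,0,0,0],[0,0,0,0]]'; python3 -c "
from h import *;print(state()['wrist_torque'])"
```

```text
time_s: 24.25
ee_pos: [455.0, 199.9, 218.7]
orientation: [-0.413, 3.114, -0.003]
contact_force: [-0.3, -7.0, 3.1]
gripper_width: 0.137
[-1.87430118  0.0891413  -0.05770756]
```

```bash
python3 -m creep '[[-0.15,0.5,0,0],[-0.1,0.3,0,0],[0,0,0,0],[0,0,0,0],[0,0,-0.5,0],[0,0,-0.5,0],[0,0,0,0],[0,0,0,0]]'; python3 -c "
from h import *;print(state()['wrist_torque'])"
```

```text
time_s: 25.25
ee_pos: [454.7, 200.8, 217.8]
orientation: [-0.413, 3.114, -0.003]
contact_force: [-0.7, -7.0, 2.7]
gripper_width: 0.139
[-1.85503873  0.23479981 -0.00949808]
```

```bash
python3 -m creep '[[0,0,-0.5,0],[0,0,-0.5,0],[0,0,0,0],[0,0,-0.5,0],[0,0,-0.5,0],[0,0,0,0],[0,0,0,0],[0,0,0,0]]'; python3 -c "
from h import *;print(state()['wrist_torque'])"
```

```text
time_s: 26.25
ee_pos: [454.7, 200.8, 215.9]
orientation: [-0.413, 3.114, -0.003]
contact_force: [-1.2, -6.1, 3.8]
gripper_width: 0.136
[-1.88091973  0.27056019  0.04543927]
```

```bash
python3 -m creep '[[-0.3,0,-0.5,0],[0,0,-0.5,0],[0,0,-0.5,0],[0,0,-0.5,0],[0,0,-0.5,0],[0,0,-0.5,0],[0,0,0,0],[0,0,0,0]]'; python3 -c "
from h import *;print(state()['wrist_torque'])"
```

```text
time_s: 27.25
ee_pos: [454.7, 200.7, 213.1]
orientation: [-0.413, 3.113, -0.003]
contact_force: [-0.6, -6.9, 4.3]
gripper_width: 0.138
[-2.00836748  0.19625601 -0.05130472]
```

```bash
python3 -m creep '[[-0.1,-0.5,-0.5,0],[0,0,-0.6,0],[0,0,-0.6,0],[0,0,-0.6,0],[0,0,-0.6,0],[0,0,-0.6,0],[0,0,-0.6,0],[0,0,0,0]]'; python3 -c "
from h import *;print(state()['wrist_torque'])"
```

```text
time_s: 28.25
ee_pos: [454.7, 200.4, 209.0]
orientation: [-0.413, 3.113, -0.003]
contact_force: [-0.4, -7.5, 4.5]
gripper_width: 0.14
[-1.85316707  0.13044172 -0.02315375]
```

```bash
python3 -m creep '[[0.1,-0.6,-0.6,0],[0,0,-0.7,0],[0,0,-0.7,0],[0,0,-0.7,0],[0,0,-0.7,0],[0,0,-0.7,0],[0,0,-0.7,0],[0,0,0,0]]'; python3 -c "
from h import *;print(state()['wrist_torque'])"
```

```text
time_s: 29.25
ee_pos: [454.8, 200.0, 204.1]
orientation: [-0.413, 3.113, -0.002]
contact_force: [-1.2, -6.8, 3.5]
gripper_width: 0.138
[-1.63688819  0.12440926 -0.0101539 ]
```

```bash
python3 -m creep '[[0,-0.5,-0.9,0],[-0.2,0,-0.9,0],[0,0,-0.9,0],[0,0,-0.9,0],[0,0,-0.9,0],[0,0,-0.9,0],[0,0,-0.9,0],[0,0,0,0]]'; python3 -c "
from h import *;print(state()['wrist_torque'])"
```

```text
time_s: 30.25
ee_pos: [454.7, 199.6, 197.7]
orientation: [-0.414, 3.113, -0.002]
contact_force: [0.0, -6.0, 3.2]
gripper_width: 0.135
[-1.56449999 -0.13072529 -0.02515699]
```

```bash
python3 -m creep '[[0.1,-0.5,-0.9,0],[0,0,-0.9,0],[0,0,-0.9,0],[0,0,-0.9,0],[0,0,-0.9,0],[0,0,-0.9,0],[0,0,-0.9,0],[0,0,0,0]]'; python3 -m creep '[[0,-0.4,-0.9,0],[0,0,-0.9,0],[0,0,-0.9,0],[0,0,-0.9,0],[0,0,-0.9,0],[0,0,-0.9,0],[0,0,-0.9,0],[0,0,0,0]]'; python3 snap.py a8 205 200 110 130 205 170 85 130 4;python3 enh.py pics/a8_s_raw.png pics/e8.png
```

```text
time_s: 31.25
ee_pos: [454.6, 199.5, 191.0]
orientation: [-0.414, 3.113, -0.001]
contact_force: [1.3, -5.5, 2.7]
gripper_width: 0.138
time_s: 32.25
ee_pos: [454.3, 199.2, 184.4]
orientation: [-0.414, 3.114, 0.0]
contact_force: [2.0, -3.5, 1.3]
gripper_width: 0.139
tcp [454.32079558 199.25652922 184.44209566] [[306.6050913  266.99837132]] [[264.43861096 228.64148342]]
```

View pics/a8.png

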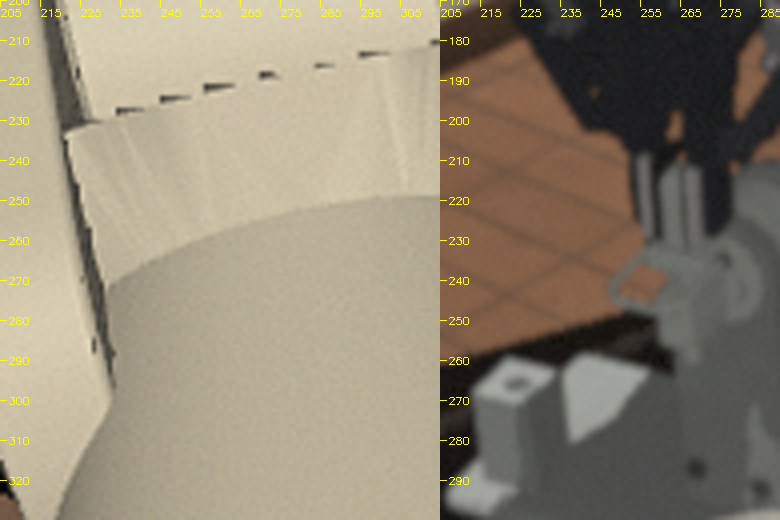

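```bash
python3 -m creep '[[0.3,-0.3,-0.8,0],[0,0,-0.8,0],[0,0,-0.8,0],[0,0,-0.8,0],[0,0,-0.8,0],[0,0,-0.8,0],[0,0,-0.6,0],[0,0,0,0]]'; python3 -m creep '[[0.2,-0.2,-0.5,0],[0,0,-0.5,0],[0,0,-0.5,0],[0,0,-0.4,0],[0,0,0,0],[0,0,0,0],[0,0,0,0],[0,0,0,0]]'
```

```text
time_s: 33.35
ee_pos: [454.4, 199.0, 179.0]
orientation: [0.414, -3.114, -0.0]
contact_force: [1.1, -1.0, 0.5]
gripper_width: 0.136
time_s: 34.35
ee_pos: [454.7, 198.8, 177.2]
orientation: [0.414, -3.114, -0.0]
contact_force: [0.4, 0.7, -0.3]
gripper_width: 0.138
```

```bash
python3 -m creep '[[0,0,-0.5,0],[0,0,-0.5,0],[0,0,0,0],[0,0,0,0],[0,0,0,0],[0,0,0,0],[0,0,0,0],[0,0,0,0]]'; python3 -m creep '[[0,0,-0.5,0],[0,0,-0.5,0],[0,0,0,0],[0,0,0,0],[0,0,0,0],[0,0,0,0],[0,0,0,0],[0,0,0,0]]'
```

```text
time_s: 35.35
ee_pos: [454.8, 198.8, 176.7]
orientation: [-0.414, 3.114, 0.0]
contact_force: [-2.2, -0.5, 5.3]
gripper_width: 0.141
time_s: 36.35
ee_pos: [454.8, 198.7, 176.5]
orientation: [-0.414, 3.113, 0.0]
contact_force: [-4.4, -1.6, 11.4]
gripper_width: 0.139
```

```bash
python3 -m creep '[[0,0,0.7,0],[0,0,0,0],[0,0,0,0],[0,0,0,0],[0,0,0,0],[0,0,0,0],[0,0,0,0],[0,0,0,0]]' -0.2 40; python3 -m creep '[[0,0,6,0],[0,0,12,0],[0,0,20,0],[0,0,25,0],[-15,-2,0,0],[-25,-4,0,0],[-20,-4,0,0],[0,0,0,0]]';python3 snap.py a9 285 225 55 65 240 200 55 65 7
```

```text
time_s: 37.35
ee_pos: [454.7, 198.7, 175.9]
orientation: [-0.414, 3.114, 0.0]
contact_force: [-0.4, 0.4, -0.6]
gripper_width: 0.399
time_s: 38.35
ee_pos: [392.7, 188.4, 238.7]
orientation: [0.415, -3.113, -0.0]
contact_force: [0.9, -0.4, 0.8]
gripper_width: 0.4
tcp [394.72428816 188.73454172 238.90969737] [[311.07100219 307.29865164]] [[239.86901614 214.90408558]]
```

View pics/a9.png

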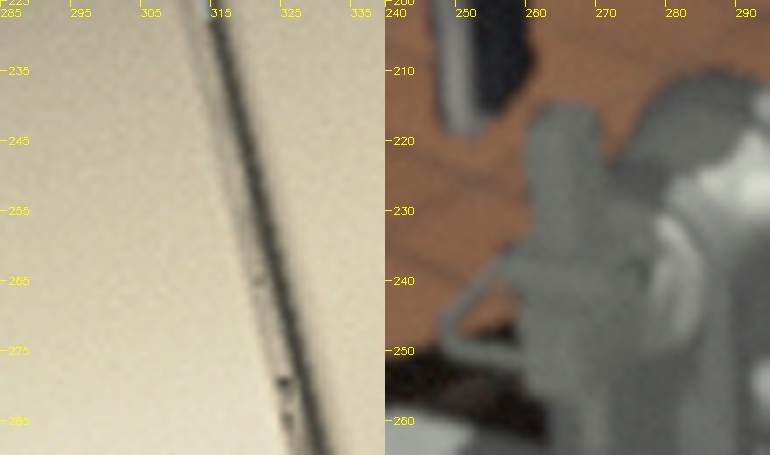

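```bash
python3 -m creep '[[10,0,0,0],[10,0,0,0],[2.5,0,0,0],[0,0,-10,0],[0,0,-20,0],[0,0,-20,0],[0,0,-10,0],[0,0,0,0]]' -1 40; python3 snap.py b1 285 225 55 65 240 200 55 65 7
```

```text
time_s: 39.45
ee_pos: [416.5, 188.5, 178.1]
orientation: [0.414, -3.112, 0.0]
contact_force: [-0.9, 0.2, 0.8]
gripper_width: 0.001
tcp [417.43944724 188.77987358 179.33681649] [[313.11527501 292.62584936]] [[253.42133922 243.16046039]]
```

View pics/b1.png

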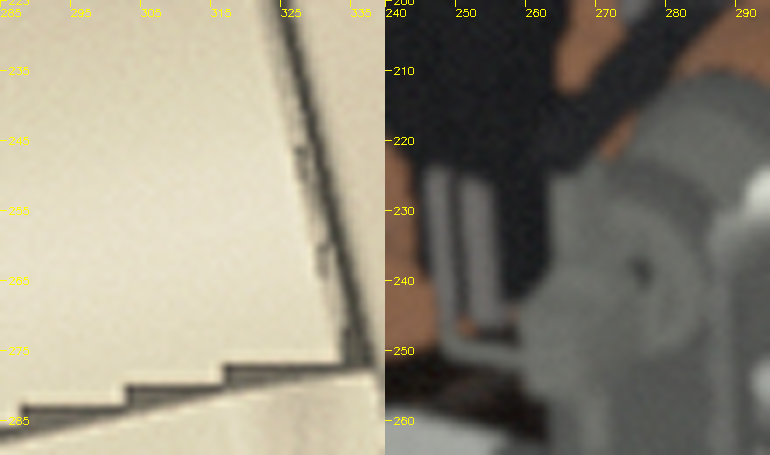

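```bash
python3 -m creep '[[0,0,-2.5,0],[0,0,-2.5,0],[0,0,-2.5,0],[0,0,-2,0],[0,0,-1.5,0],[0,0,-1.5,0],[0,0,0,0],[0,0,0,0]]'; python3 -m creep '[[0,0,-1.5,0],[0,0,-1.5,0],[0,0,-1.5,0],[0,0,-1.5,0],[0,0,-1.5,0],[0,0,-1.5,0],[0,0,0,0],[0,0,0,0]]'
```

```text
time_s: 40.55
ee_pos: [417.1, 188.7, 166.5]
orientation: [0.414, -3.114, -0.0]
contact_force: [-2.0, 0.4, 1.0]
gripper_width: -0.001
time_s: 41.55
ee_pos: [417.3, 188.8, 157.4]
orientation: [-0.414, 3.114, 0.0]
contact_force: [1.2, 0.4, 1.2]
gripper_width: 0.0
```

```bash
python3 -m creep '[[0,0,-1.5,0],[0,0,-1.5,0],[0,0,-1.5,0],[0,0,-1.5,0],[0,0,-1.5,0],[0,0,0,0],[0,0,0,0],[0,0,0,0]]';  python3 snap.py b2 285 225 55 65 240 200 55 65 7
```

```text
time_s: 42.55
ee_pos: [417.0, 188.6, 149.8]
orientation: [0.414, -3.114, 0.0]
contact_force: [0.5, 0.1, 1.3]
gripper_width: 0.002
tcp [416.98937109 188.63291095 149.81042078] [[313.8914143  293.90002454]] [[254.53063821 259.19391252]]
```

View pics/b2.png

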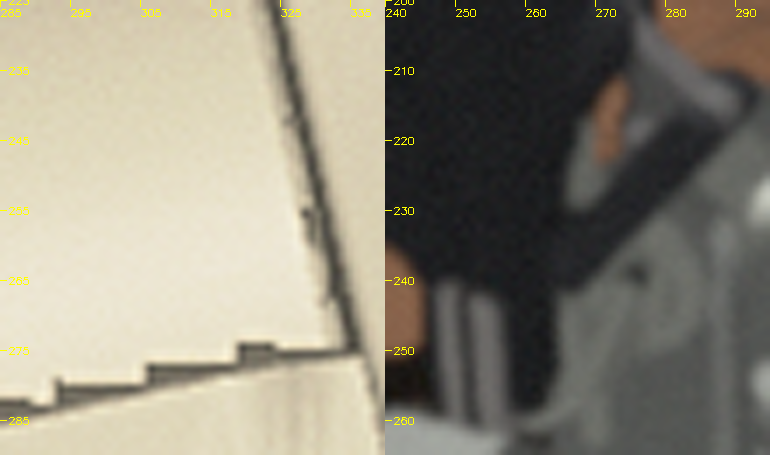

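```bash
python3 -m creep '[[0,0,-1.5,0],[0,0,-1.5,0],[0,0,-1.5,0],[0,0,-1.5,0],[0,0,-1,0],[0,0,0,0],[0,0,0,0],[0,0,0,0]]';  python3 snap.py b3 285 225 55 65 240 210 55 65 7
```

```text
time_s: 43.65
ee_pos: [416.9, 188.6, 142.8]
orientation: [0.414, -3.113, -0.0]
contact_force: [-0.2, 0.2, 0.8]
gripper_width: 0.002
tcp [416.94296069 188.6334188  142.79559459] [[314.04563007 294.14895954]] [[254.79846264 262.88426283]]
```

View pics/b3.png

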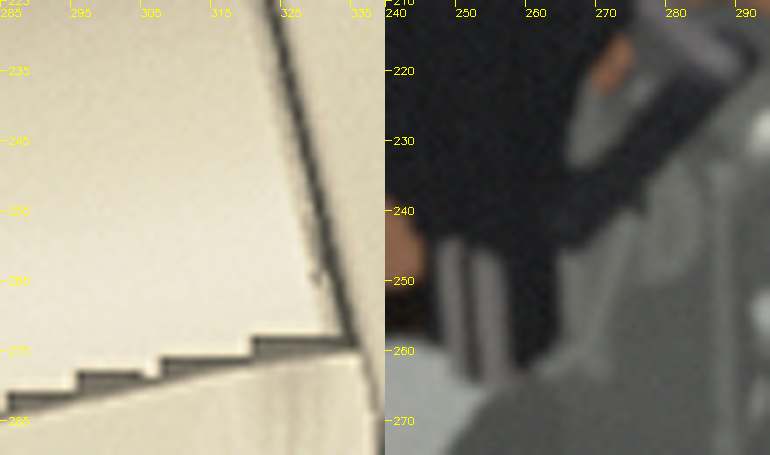

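```bash
python3 -m creep '[[0,0,-1,0],[0,0,-1,0],[0,0,-1,0],[0,0,-1,0],[0,0,0,0],[0,0,0,0],[0,0,0,0],[0,0,0,0]]';  python3 snap.py b4 285 225 55 65 240 210 55 65 7
```

```text
time_s: 44.75
ee_pos: [417.3, 188.7, 138.9]
orientation: [-0.414, 3.114, 0.0]
contact_force: [0.2, 0.0, 0.1]
gripper_width: 0.001
tcp [417.24636727 188.69543688 138.94553444] [[314.09548338 294.06865834]] [[255.05925513 264.78803724]]
```

View pics/b4.png

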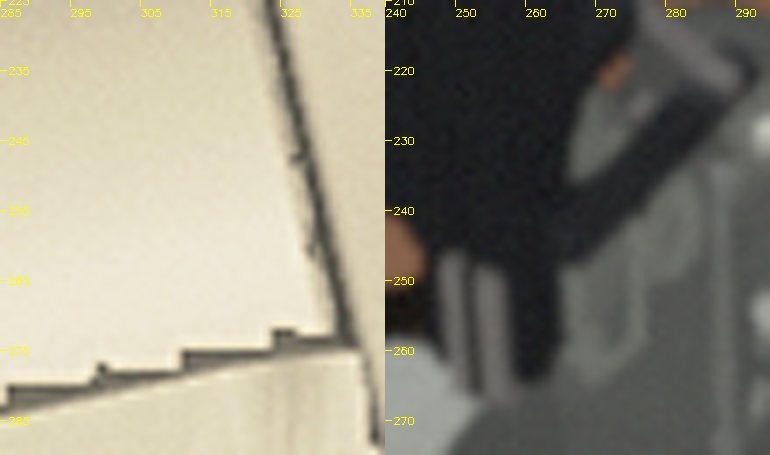

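```bash
python3 -m creep '[[-8,-2,0,0],[-12,-3,0,0],[-20,-5,5,0],[-20,-5,20,0],[-10,10,20,0],[-10,30,20,0],[0,40,20,0],[0,40,0,0]]';python3 -m creep '[[0,30,0,0],[0,30,0,0],[0,20,0,0],[0,20,0,0],[0,10,0,0],[0,0,0,0],[0,0,0,0],[0,0,0,0]]'; python3 snap.py b5 285 225 55 65 245 205 55 65 7; sed -i 's/\[218:262,248:292\]/[215:275,245:290]/;s/(60/(40/' enh.py
```

```text
time_s: 45.85
ee_pos: [337.2, 294.9, 225.8]
orientation: [-0.413, 3.111, 0.002]
contact_force: [0.2, -0.3, 0.2]
gripper_width: 0.001
time_s: 46.85
ee_pos: [337.3, 403.1, 224.0]
orientation: [0.413, -3.114, 0.0]
contact_force: [-0.6, 0.3, 0.5]
gripper_width: -0.0
tcp [337.3287051  403.26351486 224.05251453] [[156.23959729 343.58517527]] [[121.34535907 197.56958184]]
```

View pics/b5.png

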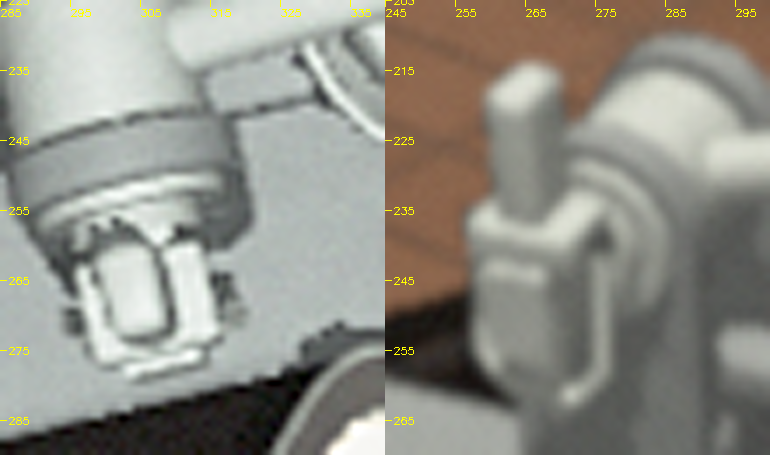

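View pics/b5_t_raw.png

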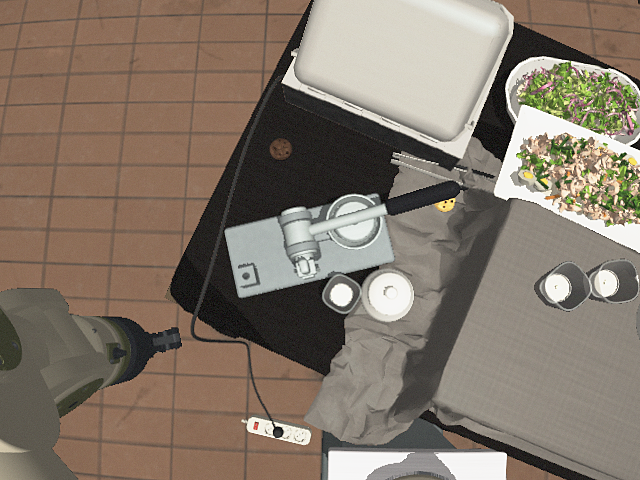

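```bash
python3 - <<'E'
from h import *
g=cam("side")
t=np.radians(15);R=np.array([[np.cos(t),-np.sin(t)],[np.sin(t),np.cos(t)]])
W=lambda x,y,z:np.r_[np.array([454.7,198.7])+R@[x,y],162+z]
B=[1.7,-1.4]
for th in(.9,1.1,1.3,1.43):
    x,z=-42*np.cos(th),5-42*np.sin(th)
    x1,z1=-34*np.cos(th),5-34*np.sin(th)
    print(th,"bar L,C,R",[(proj(g,W(x,y,z))[0]+B).round(1).tolist() for y in(10,0,-10)],"wireR bottom",(proj(g,W(x1,-16,z1))[0]+B).round(1),"hinge R",(proj(g,W(0,-16,5))[0]+B).round(1))
print("head corners",[(proj(g,W(x,y,z))[0]+B).round(1).tolist() for x,y,z in((-11,14,10),(-11,-14,10),(11,-14,10),(0,0,44))])
E
python3 enh.py pics/b5_s_raw.png pics/e5.png
```

```text
0.9 bar L,C,R [[255.3, 260.4], [260.7, 261.8], [266.2, 263.1]] wireR bottom [270.8 259.1] hinge R [276.  238.6]
1.1 bar L,C,R [[257.5, 260.5], [262.9, 261.8], [268.4, 263.1]] wireR bottom [272.5 259.1] hinge R [276.  238.6]
1.3 bar L,C,R [[259.9, 259.5], [265.3, 260.8], [270.7, 262.2]] wireR bottom [274.4 258.4] hinge R [276.  238.6]
1.43 bar L,C,R [[261.5, 258.4], [266.8, 259.7], [272.2, 261.0]] wireR bottom [275.6 257.5] hinge R [276.  238.6]
head corners [[256.0, 235.4], [271.6, 239.0], [277.8, 232.4], [265.8, 215.4]]
```

View pics/e5.png

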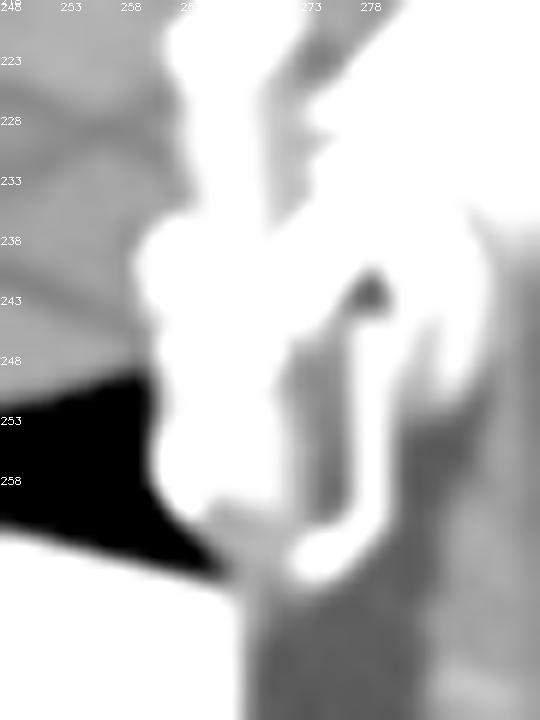

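```bash
python3 -c "
from workcell import *
s=state();print(s['time_s'],s['qd'].round(3));sign_off()"
```

```text
47.0 [ 0.002  0.002  0.001  0.001 -0.     0.001]
the job is handed in; nothing more can be done
```

The pivot shaft is home, the hitch pin is down to its head through the cross hole, and the loop is closed round the shaft's end. I handed the job in at 47.0 s; no verdict was given.

- **Shaft:** I pushed the head until it stopped moving; the force rose to about 18 N with no further travel.
- **Pin:** I felt for the leaning hole, turned the shank level with the tip a few mm inside, and lowered the pin until the head seated. Forces on the tool while inserting were about 4 N vertically and up to 8 N sideways, and about 12 N in all when the head seated, against the 25 N limit.
- **Loop:** I pressed the crossbar down with the closed fingers. It let go and snapped shut as the fingers came down to about z 139.

**Last checks:**
- In the final side picture the loop wires hang almost vertically round the shaft's end. They match my projection for 1.43 rad to about 1 px.
- The pin looks upright and seated in that picture.
- The robot is clear of everything.
- I did not measure the juice glass in the final picture; no move of the tool went near it.

**Disagreement:** the side camera differed from the top camera by about 3.5 px (5–6 mm). I corrected part of this (1.7 px) from where the held pin's tip appeared, and found the hole by feel.

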